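# Gauge the depth of the slide channel

## Robot

A 7-joint arm with a two-finger parallel gripper is mounted at the origin on the work surface; the furniture and walls round the work are solid. World frame = base frame: x ahead of the robot, y to its left, z up, the work surface at z = 0. Lengths are in m, angles in rad, forces in N, time in s.
With the tool pointing down it reaches from about 0.425 to 1.025 m from the base axis. Payload 9.4 kg.
Tool frame: the origin (TCP) lies between the finger pads; the fingertips stand ahead of it and the grasp point (between the pads) is the TCP (r.tip_extent is the z of the fingertips in the tool frame, in m); z points along the fingers, y is the line along which they close (so a half turn about z gives the same grasp; the last joint's range is limited). The gripper opens to 93 mm and grips with 3 to 60 N. Pads are 15 mm wide; open, the fingers measure 128 mm over their backs; the gripper's body (75 mm by 188 mm) begins 65 mm behind the grasp point.
Start: joints at [-1.419, 0.599, -0.003, 1.599, 0.002, 0.943, -0.08], TCP at [0.164, 0.706, 0.211] pointing down, gripper open.
Joint ranges: [-2.57, 2.57], [-0.35, 1.97], [-1.29, 1.29], [0.11, 2.56], [-1.05, 4.19], [0.11, 1.86], [-2.63, 2.63]. Speed limits (rad/s): [2.22, 2.22, 3.01, 3.01, 3.14, 3.14, 3.14].

## Interface

Orientations are given as a unit quaternion [x, y, z, w].
In Python, from bench import r gives the robot as it stands.
- The arm moves only by the shell command python3 -m jog 'ROWS' [OPENING] [FORCE]. ROWS is JSON, a list of rows, each a list of 4 numbers: the shift along the tool's x, y, z as a fraction of full scale, then the turn about the tool's z as a fraction of full scale. In form: [[dx, dy, dz, spin], ...]. A call has exactly 8 rows; each row is the pose to reach, as a shift and turn from the pose commanded when the call began, along the tool's axes at that moment; what a row does not reach only later rows make up. Full scale, the value 1, is 200 mm for a shift and 45 degrees for a turn. A row lasts 1/12 s, in which the tool goes at most 41.7 mm and 7.16 degrees, less where a joint would pass 70% of its speed; a pose out of reach is approached as far as the arm can. A call with a number of a shift or a turn outside -1 to 1 is refused whole. A call with a gripper value outside its range is refused whole. OPENING is the finger opening in mm, from 0 to 93, set as the call begins (- or left out, the last holds). The fingers move at their own pace and stop on an object; FORCE is the grip in N (left out, the last holds). Time passes only in rows, so rows that repeat a pose let the fingers close, or fill a call up. It gives the time, the measured TCP pose, the force, the opening and the grip force at its end, in the units of the state.
- r.observe(): the state, without advancing time (a new reading comes with each control period).
- r.read_camera(name): name is "side" or "top"; returns a dict with "pixels" (400x640x3 uint8, red, green, blue), "z_map" (400x640 float32, m along the optical axis (not along the pixel's ray), 0 where there is no reading), "fx", "fy", "cx", "cy" (pixels), "k1" (the pictures are not rectified: a ray, as slopes to the right and down, at radius r is drawn at 1 + k1 r^2 times it, then the intrinsics apply), "T" (4x4, takes a point from camera to world coordinates). Camera axes: x right, y down, z forward; pixel columns grow to the right and rows downward; lengths in m; the calibration is good to about 2 mm. A picture is of the moment at which its call begins.
- r.hand_in(): hands the job in; it is judged then, once.
The state is a dict: "t": time; "joints": joint angles; "qd": joint speeds; "effort": joint torques, N m; "tcp_pos": TCP position; "orientation": TCP orientation; "contact_force": force on the tool from outside, world axes, zero at the start; "wrist_torque": the same for the moment, N m; "opening": finger opening in m; "grip_force": force on a finger pad.
Only numpy, scipy, OpenCV 4.12 (cv2) and the standard library are available. Lean on these libraries where they do the work, as an engineer would, in place of code of your own. Each camera call takes 0.05 s, during which the arm holds its last target. There are 200 camera calls.

## Task

Measure how deep the slide channel is in the warming block that has one single wide channel. Take the depth gauge from its stand by its white body, set it squarely across that channel about halfway along, with the sprung probe inside the channel, and press it down until its base sits flat on the block; hold it down there for a moment, then let go and leave it standing flat so that the depth can be read.

Things in the scene. Friction and masses are not known exactly. Their poses are not given: they have to be found in the camera images.
- gauge: Depth gauge, 0.33 kg, upright in a grey stand 36 mm high. Origin: centre of the base's underside; z up. Steel base (bridge) 32 mm in x, 80 in y, 12 thick; on it a white body 36 mm in x, 28 in y, 12 to 72 mm above the underside, grey scale on its -x face. Grasp the body from above on its +y and -y faces. A round 7 mm probe hangs 24 mm below the underside's centre.
- probe (a joint): Sprung probe, slides up into the base: 0 = fully out (24 mm below the underside; as at the start), 0.024 m = fully in. It yields at about 4 N and needs about 6 N at 12 mm, more than the gauge's weight (3.2 N), so the gauge must be pressed down; once the base is flat, friction and weight keep it flat. Depth = 0.024 minus this value.
- slide_block: Fixed block (grey top, bare metal channel floor) 100 mm in x, 104 mm in y, 30 mm high, with ONE wide channel: 28 mm wide, 12 mm deep, along its x axis in the middle, open at both ends. Origin: centre of its underside on the table; z up. Top face at z = 30 mm, channel floor at z = 18 mm. The gauge's base bridges it: gauge y along block y, either way round.
- tube_block: Fixed block of the same outer size, not to be measured: TWO narrow channels, 14 mm wide and 8 mm deep, along its x axis. Origin: centre of its underside. The two blocks may change places.

How it is judged:
On the way:
1. the gauge is held pressed down by the gripper with its probe in the wide channel and its base flat on the block, for 0.2 s (x of gauge in the frame of slide_block between -0.03 and 0.03 m and y of gauge in the frame of slide_block between -0.014 and 0.014 m and z of gauge in the frame of slide_block between 0.026 and 0.0325 m and angle between gauge's own z axis and vertical below 0.06 rad and angle between the y axis of gauge and the y axis of slide_block, either way round below 0.3 rad and value of joint probe between 0.01 and 0.0145 m and contact force between the fingers and gauge above 0.5 N), for 0.2 s.
At the end, for the whole second after the job is handed in: Gauge at rest on the single-channel block: probe in the channel (14 mm of its middle line), pushed in 10 to 14.5 mm; base flat (underside within 2.5 mm of the block top, tilt under 0.06 rad), across the channel within 0.3 rad, within 30 mm of halfway along (x of gauge in the frame of slide_block between -0.03 and 0.03 m and y of gauge in the frame of slide_block between -0.014 and 0.014 m and z of gauge in the frame of slide_block between 0.026 and 0.0325 m and angle between gauge's own z axis and vertical below 0.06 rad and angle between the y axis of gauge and the y axis of slide_block, either way round below 0.3 rad and value of joint probe between 0.01 and 0.0145 m and linear speed of gauge below 0.02 m/s); the robot touches nothing.
It also fails if it takes over 38 s, if anything falls off the work surface, if the arm or the gripper's body presses on something with over 40 N, if the wrist force passes 120 N, or if a joint passes its speed limit or range.

## Working session

There is one attempt and no reset: what is moved stays moved. The work goes in short steps, Python scripts to look and compute and a shell command to move; the robot and the scene stay as the last step left them, time stands still between calls to the robot, and variables do not carry over. Pictures are saved under pics/ and viewed, at most 10 in all, crops included, and the job is handed in when it is done.

```bash
mkdir -p pics
cat > h.py <<'E'
import numpy as np,cv2
from bench import r
def snap(n):
    c=r.read_camera(n); np.savez('%s.npz'%n,**c); return c
def pts(c):
    z=c['z_map']; h,w=z.shape; v,u=np.mgrid[:h,:w]
    X=(u-c['cx'])/c['fx'];Y=(v-c['cy'])/c['fy']
    x,y=X.copy(),Y.copy()
    for _ in range(10):
        s=1+c['k1']*(x*x+y*y); x,y=X/s,Y/s
    P=np.stack([x*z,y*z,z],-1)@c['T'][:3,:3].T+c['T'][:3,3]
    P[z==0]=np.nan
    return P
E
python3 - <<'E'
from h import *
for n in('top','side'):
    c=snap(n); cv2.imwrite(f'pics/{n}0.png',c['pixels'][...,::-1]); print(n,c['T'].round(3).tolist(),c['fx'],c['k1'])
print(r.observe(), r.tip_extent)
E
```

```text
top [[-0.022, -0.981, 0.193, 0.297], [-0.999, 0.027, 0.021, 0.069], [-0.026, -0.193, -0.981, 0.905], [0.0, 0.0, 0.0, 1.0]] 403.90124889945923 -0.057666860631889506
side [[0.944, -0.117, 0.308, 0.193], [-0.329, -0.406, 0.852, -0.648], [0.025, -0.906, -0.422, 0.401], [0.0, 0.0, 0.0, 1.0]] 381.74849174181156 -0.06992908662789332
{'t': 0.1, 'joints': array([-1.41870506,  0.60005786, -0.00250877,  1.60000537,  0.00180333,
        0.94287157, -0.07982053]), 'qd': array([-0.00151236,  0.00013384, -0.00029651, -0.00066713, -0.00251483,
       -0.00027242,  0.00123031]), 'effort': array([ 5.29270168e-03, -7.66551447e+01,  1.50241669e+00, -2.52937192e+01,
       -5.22932480e-02,  1.36865705e-02,  4.03215176e-05]), 'tcp_pos': array([0.16437125, 0.70569702, 0.20975351]), 'orientation': array([ 1.14140661e-01,  9.93464373e-01, -6.70287502e-04, -2.54676665e-06]), 'contact_force': array([ 0.06251668, -0.69573498, -0.01379238]), 'wrist_torque': array([ 0.00294591, -0.02800112,  0.01439388]), 'grip_force': 0.0, 'opening': 0.09276747361569164} 0.019
```

View pics/top0.png

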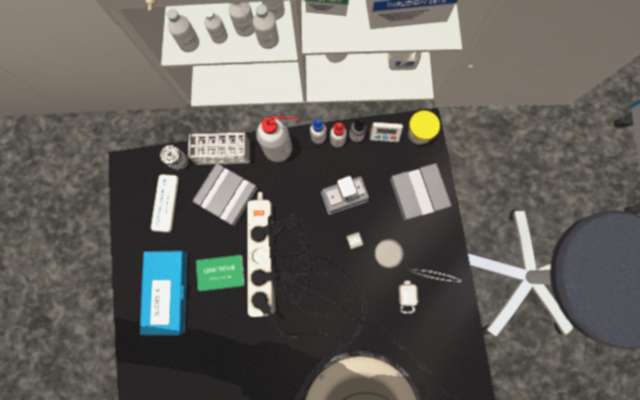

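View pics/side0.png

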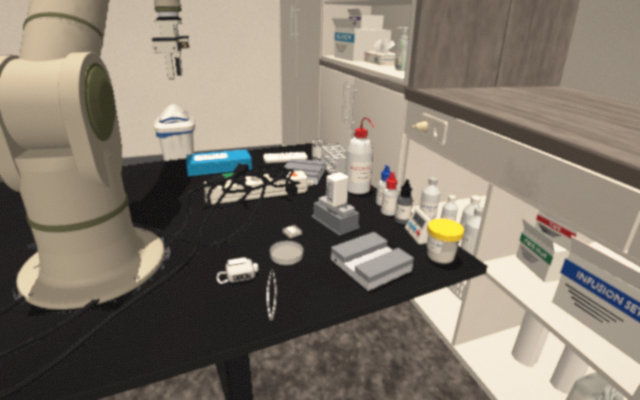

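The top view shows the gauge at about (346,190) and the blocks at about (225,193) and (420,191). The side view suggests the right-hand block has the single channel. I'll zoom in and measure.

```bash
cat > m.py <<'E'
from h import *
c=dict(np.load('top.npz')); P=pts(c); im=c['pixels']
crop=np.hstack([cv2.resize(im[155:230,x:x+80],None,fx=5,fy=5,interpolation=cv2.INTER_CUBIC) for x in(185,)]+[cv2.resize(im[155:230,x:x+72],None,fx=5,fy=5,interpolation=cv2.INTER_CUBIC) for x in (385,)])
cv2.imwrite('pics/blocks.png',crop[...,::-1])
print('table z',np.nanmedian(P[240:260,440:455,2]))
def rect(name,box,lo,hi):
    u0,v0,u1,v1=box; m=np.zeros(P.shape[:2],bool); m[v0:v1,u0:u1]=True
    m&=(P[...,2]>lo)&(P[...,2]<hi)
    n,l,s,_=cv2.connectedComponentsWithStats(m.astype(np.uint8)); k=1+s[1:,4].argmax(); m=l==k
    Q=P[m]; rc=cv2.minAreaRect((Q[:,:2]*1000).astype(np.float32)); print(name,m.sum(),'c',np.round(rc[0],1),'size',np.round(rc[1],1),'ang',round(rc[2],1),'z',np.percentile(Q[:,2],[5,50,95]).round(4))
rect('L all',(185,155,260,230),.012,.04)
rect('R all',(385,155,457,225),.012,.04)
rect('body',(315,165,375,220),.085,.15)
rect('base',(315,165,375,220),.03,.06)
rect('all',(315,165,375,220),.02,.15)
E
python3 m.py
```

```text
table z -0.0008663966768508446
L all 2075 c [475.1 288.8] size [105.7 100.1] ang 58.8 z [0.0191 0.0278 0.0308]
R all 2152 c [ 469.  -149.2] size [100.7 104. ] ang 15.3 z [0.0154 0.0279 0.031 ]
body 270 c [466.1  19. ] size [36.8 27.9] ang 19.7 z [0.0941 0.1065 0.1087]
base 664 c [466.1  18.8] size [50.4 90.1] ang 17.4 z [0.0326 0.0378 0.0491]
all 1013 c [466.   18.8] size [50.5 90.2] ang 17.1 z [0.0322 0.0465 0.1077]
```

View pics/blocks.png

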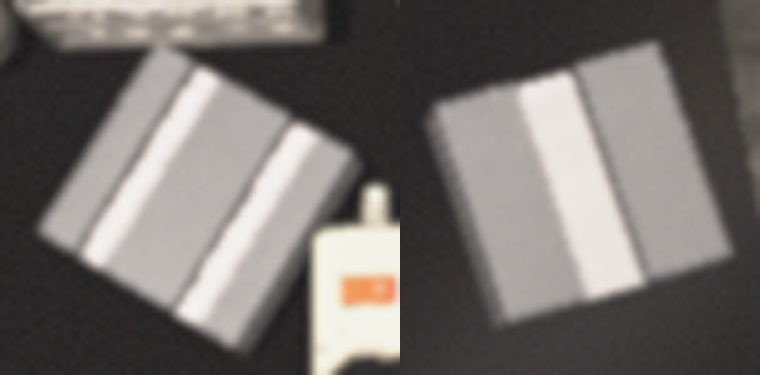

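```bash
cat >> h.py <<'E'
from scipy.spatial.transform import Rotation as R
def go(x,y,z,yaw):  # yaw of tool y in deg; prints fractions
    o=r.observe(); M=R.from_quat(o['orientation']).as_matrix()
    d=M.T@(np.array([x,y,z])-o['tcp_pos'])/.2
    cur=np.degrees(np.arctan2(M[1,1],M[0,1])); s=-((yaw-cur+180)%360-180)/45
    print('t',round(o['t'],2),'pos',o['tcp_pos'].round(4),'yaw',cur.round(2),'rows',d.round(4),'spin',round(s,3),'F',o['contact_force'].round(1),'open',round(o['opening'],4),'tool z',M[:,2].round(3))
E
python3 - <<'E'
from h import *
go(.34,.55,.23,107.3); go(.34,.55,.23,77)
P=pts(dict(np.load('top.npz')))
for x0 in np.arange(.3,.66,.05):
    print(round(x0,2),[round(float(np.nanmax(np.append(P[...,2][(abs(P[...,0]-x0)<.025)&(abs(P[...,1]-y0)<.05)],-1))),2) for y0 in np.arange(-.3,.65,.1)])
# block yaw from channel mask
c=dict(np.load('top.npz'));m=np.zeros(P.shape[:2],np.uint8);g=c['pixels'].min(-1);m[160:222,390:455]=(g[160:222,390:455]>190)
n,l,s,_=cv2.connectedComponentsWithStats(m);k=1+s[1:,4].argmax()
Q=P[l==k];rc=cv2.minAreaRect((Q[:,:2]*1000).astype(np.float32));print('channel',rc,(l==k).sum(),np.median(Q[:,2]))
E
```

```text
t 0.1 pos [0.1644 0.7057 0.2098] yaw 76.89 rows [-1.0318 -0.5592 -0.1003] spin -0.676 F [ 0.1 -0.7 -0. ] open 0.0928 tool z [-0.    -0.001 -1.   ]
t 0.1 pos [0.1644 0.7057 0.2098] yaw 76.89 rows [-1.0318 -0.5592 -0.1003] spin -0.002 F [ 0.1 -0.7 -0. ] open 0.0928 tool z [-0.    -0.001 -1.   ]
0.3 [0.0, 0.01, 0.02, 0.08, 0.11, 0.1, 0.01, 0.04, 0.04, -0.0]
0.35 [0.0, 0.0, 0.02, 0.01, 0.09, 0.09, 0.01, 0.04, 0.04, 0.0]
0.4 [-1.0, 0.03, 0.03, 0.01, 0.08, 0.09, 0.03, 0.02, 0.02, 0.0]
0.45 [-1.0, 0.04, 0.03, 0.11, 0.05, 0.05, 0.03, 0.03, 0.02, 0.0]
0.5 [-1.0, 0.03, 0.03, 0.11, 0.04, 0.03, 0.03, 0.02, 0.0, 0.0]
0.55 [-1.0, 0.03, 0.0, 0.0, 0.13, 0.16, 0.06, 0.07, 0.0, 0.0]
0.6 [-1.0, 0.07, 0.07, 0.1, 0.19, 0.19, 0.06, 0.07, 0.0, 0.0]
0.65 [-1.0, 0.07, 0.07, 0.05, 0.0, 0.0, -1.0, -1.0, -1.0, -1.0]
channel ((469.51287841796875, -148.81033325195312), (98.51524353027344, 28.679096221923828), 15.160924911499023) 485 0.017003121050771175
```

The path is clear at z ≈ 0.21. The right-hand block has the single channel: centre (0.4695, -0.149), yaw 15.2°. Heading to the gauge now.

```bash
python3 -m jog '[[-0.12,-0.06,-0.02,-0.08],[-0.26,-0.14,-0.04,-0.17],[-0.4,-0.22,-0.06,-0.25],[-0.55,-0.3,-0.08,-0.34],[-0.7,-0.38,-0.1,-0.42],[-0.84,-0.46,-0.1,-0.5],[-0.95,-0.52,-0.1,-0.58],[-1,-0.54,-0.1,-0.676]]' 93; python3 -c "
from h import *
go(.45,.3,.22,107.3)"
```

```text
t: 0.77
tcp_pos: [0.3384, 0.5519, 0.2304]
orientation: [-0.15, 0.989, -0.001, 0.001]
contact_force: [-0.2, 0.1, -0.2]
opening: 0.0931
grip_force: 0.0
t 0.77 pos [0.3384 0.5519 0.2304] yaw 107.22 rows [-0.1599 -1.368   0.0553] spin -0.002 F [-0.2  0.1 -0.2] open 0.0931 tool z [ 0.001 -0.002 -1.   ]
```

```bash
python3 -m jog '[[-0.02,-0.12,0.01,0],[-0.04,-0.26,0.02,0],[-0.06,-0.4,0.02,0],[-0.08,-0.54,0.03,0],[-0.1,-0.68,0.04,0],[-0.11,-0.82,0.04,0],[-0.12,-0.94,0.05,0],[-0.12,-1,0.05,0]]'; python3 -c "
from h import *
go(.466,.19,.2,107.3)"
```

```text
t: 1.43
tcp_pos: [0.4184, 0.3683, 0.2201]
orientation: [-0.149, 0.989, -0.001, -0.0]
contact_force: [0.5, -0.2, 0.3]
opening: 0.0933
grip_force: 0.0
t 1.43 pos [0.4184 0.3683 0.2201] yaw 107.13 rows [ 0.035  -0.9217  0.1021] spin -0.004 F [ 0.5 -0.2  0.3] open 0.0933 tool z [-0.    -0.002 -1.   ]
```

```bash
python3 -m jog '[[0,-0.12,0.01,0],[0.01,-0.26,0.02,0],[0.01,-0.4,0.04,0],[0.02,-0.54,0.05,0],[0.03,-0.68,0.06,0],[0.03,-0.8,0.07,0],[0.03,-0.89,0.08,0],[0.03,-0.92,0.08,0]]'; python3 -c "
from h import *
go(.466,.019,.17,107.3)"
```

```text
t: 2.1
tcp_pos: [0.4666, 0.1919, 0.2042]
orientation: [-0.149, 0.989, -0.001, -0.0]
contact_force: [-0.4, -1.0, -0.3]
opening: 0.0927
grip_force: 0.0
t 2.1 pos [0.4666 0.1919 0.2042] yaw 107.16 rows [ 0.2576 -0.8251  0.172 ] spin -0.003 F [-0.4 -1.  -0.3] open 0.0927 tool z [-0.001 -0.001 -1.   ]
```

```bash
python3 -m jog '[[0.04,-0.12,0.02,0],[0.08,-0.26,0.04,0],[0.12,-0.4,0.07,0],[0.17,-0.54,0.1,0],[0.21,-0.66,0.13,0],[0.24,-0.76,0.15,0],[0.257,-0.82,0.17,0],[0.257,-0.825,0.17,-0.003]]'
python3 - <<'E'
from h import *
go(.466,.019,.087,107.3)
c=snap('side'); cv2.imwrite('pics/s1.png',cv2.resize(c['pixels'][60:260,230:470],None,fx=3,fy=3)[...,::-1])
E
```

```text
t: 2.77
tcp_pos: [0.466, 0.0202, 0.17]
orientation: [-0.151, 0.989, -0.0, -0.001]
contact_force: [0.3, -0.2, 0.2]
opening: 0.0928
grip_force: 0.0
t 2.77 pos [0.466  0.0202 0.17  ] yaw 107.32 rows [ 0.0012 -0.0055  0.4152] spin 0.0 F [ 0.3 -0.2  0.2] open 0.0928 tool z [-0.001 -0.    -1.   ]
```

View pics/s1.png

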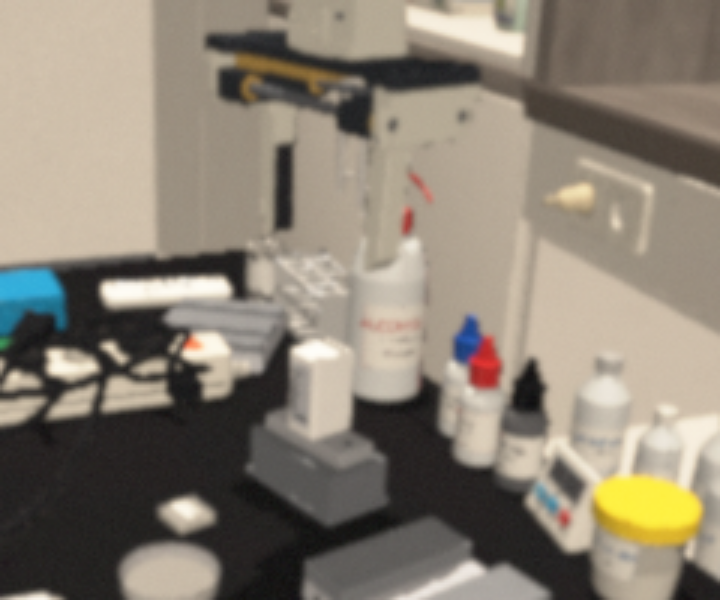

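The open gripper is straight above the gauge (crop: body at about (320,385), fingers at about (285,190) and (390,200)). Descending, then gripping.

```bash
python3 -m jog '[[0,-0.005,0.06,0],[0,-0.005,0.13,0],[0,-0.005,0.2,0],[0,-0.005,0.27,0],[0,-0.005,0.34,0],[0,-0.005,0.39,0],[0,-0.005,0.42,0],[0,-0.005,0.42,0]]'; python3 -m jog '[[0,0,0,0],[0,0,0,0],[0,0,0,0],[0,0,0,0],[0,0,0,0],[0,0,0,0],[0,0,0,0],[0,0,0,0]]' 15 30;python3 -m jog '[[0,0,0,0],[0,0,0,0],[0,0,0,0],[0,0,0,0],[0,0,0,0],[0,0,0,0],[0,0,0,0],[0,0,0,0]]'; python3 -c "
from h import *
go(.466,.019,.16,107.3)"
```

```text
t: 3.48
tcp_pos: [0.4664, 0.0223, 0.0857]
orientation: [-0.153, 0.988, 0.0, -0.001]
contact_force: [-0.2, -0.6, -0.1]
opening: 0.0928
grip_force: 0.0
t: 4.15
tcp_pos: [0.4666, 0.0205, 0.0866]
orientation: [-0.152, 0.988, -0.0, 0.0]
contact_force: [0.2, -0.6, -0.3]
opening: 0.0447
grip_force: 0.0
t: 4.82
tcp_pos: [0.4666, 0.0204, 0.0865]
orientation: [-0.152, 0.988, -0.0, 0.0]
contact_force: [0.7, -1.3, -0.9]
opening: 0.0279
grip_force: 29.9
t 4.82 pos [0.4666 0.0204 0.0865] yaw 107.44 rows [ 0.0049 -0.0061 -0.3673] spin 0.003 F [ 0.7 -1.3 -0.9] open 0.0279 tool z [ 0. -0. -1.]
```

```bash
python3 -m jog '[[0,0,-0.03,0],[0,0,-0.08,0],[0,0,-0.14,0],[0,0,-0.2,0],[0,0,-0.26,0],[0,0,-0.31,0],[0,0,-0.34,0],[0,0,-0.35,0]]'
python3 - <<'E'
from h import *
go(.4695,-.149,.155,105.2)
c=snap('side'); cv2.imwrite('pics/s2.png',cv2.resize(c['pixels'][60:260,230:470],None,fx=3,fy=3)[...,::-1])
E
```

```text
t: 5.48
tcp_pos: [0.4666, 0.0207, 0.1575]
orientation: [-0.152, 0.988, 0.0, 0.001]
contact_force: [-0.5, 0.1, -3.7]
opening: 0.028
grip_force: 29.9
t 5.48 pos [0.4666 0.0207 0.1575] yaw 107.46 rows [ 0.241  -0.8137  0.0122] spin 0.05 F [-0.5  0.1 -3.7] open 0.028 tool z [ 0.001  0.    -1.   ]
```

View pics/s2.png

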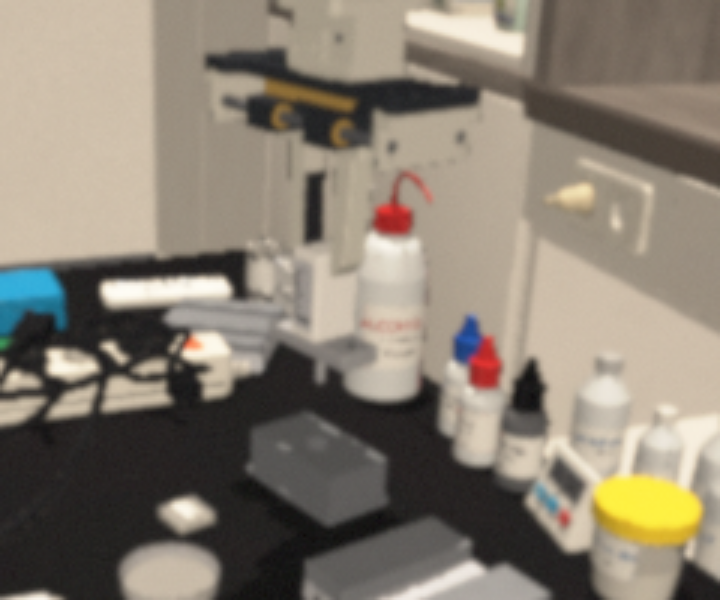

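The gauge is lifted clear, upright, with its probe visible at about (320,370). Now moving over the channel.

```bash
python3 -m jog '[[0.02,-0.07,0,0.01],[0.06,-0.19,0,0.02],[0.1,-0.33,0.01,0.03],[0.14,-0.47,0.01,0.04],[0.18,-0.61,0.01,0.05],[0.22,-0.73,0.01,0.05],[0.24,-0.8,0.01,0.05],[0.241,-0.814,0.01,0.05]]';  python3 -m jog '[[0,0,0,0],[0,0,0,0],[0,0,0,0],[0,0,0,0],[0,0,0,0],[0,0,0,0],[0,0,0,0],[0,0,0,0]]'
python3 - <<'E'
from h import *
go(.4695,-.149,.0805,105.2)
c=snap('side'); cv2.imwrite('pics/s3.png',cv2.resize(c['pixels'][120:320,270:510],None,fx=3,fy=3)[...,::-1])
E
```

```text
t: 6.2
tcp_pos: [0.4686, -0.1523, 0.1538]
orientation: [-0.13, 0.991, -0.0, -0.001]
contact_force: [-0.0, 0.5, -3.4]
opening: 0.028
grip_force: 29.9
t: 6.87
tcp_pos: [0.4694, -0.149, 0.1546]
orientation: [-0.132, 0.991, -0.0, 0.0]
contact_force: [0.4, 0.1, -3.2]
opening: 0.0279
grip_force: 29.9
t 6.87 pos [ 0.4694 -0.149   0.1546] yaw 105.22 rows [-3.000e-04 -2.000e-04  3.705e-01] spin 0.0 F [ 0.4  0.1 -3.2] open 0.0279 tool z [ 0.  0. -1.]
```

View pics/s3.png

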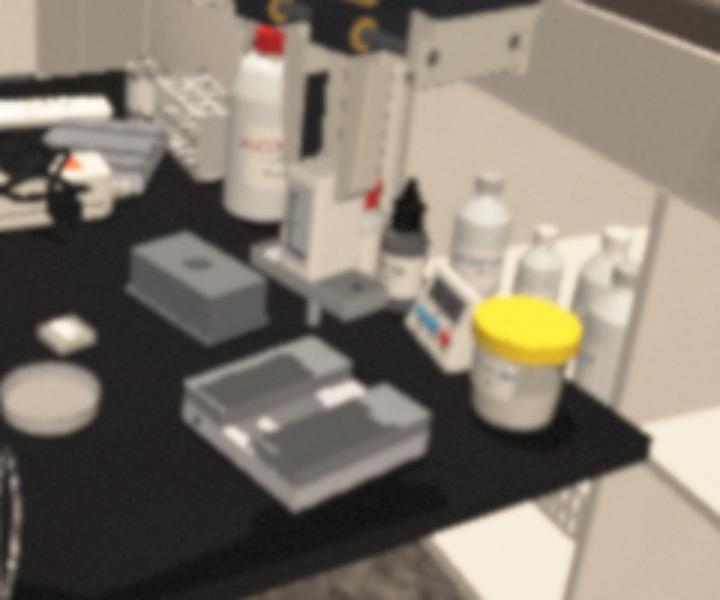

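The gauge hangs above the block and its probe (about (314,310)) is over the channel. Descending and pressing.

```bash
python3 -m jog '[[0,0,0.04,0],[0,0,0.1,0],[0,0,0.16,0],[0,0,0.22,0],[0,0,0.27,0],[0,0,0.3,0],[0,0,0.32,0],[0,0,0.33,0]]';  python3 -m jog '[[0,0,0.01,0],[0,0,0.02,0],[0,0,0.03,0],[0,0,0.035,0],[0,0,0.04,0],[0,0,0.04,0],[0,0,0.04,0],[0,0,0.04,0]]'; python3 -c "
from h import *
go(.4695,-.149,.0805,105.2)"
```

```text
t: 7.58
tcp_pos: [0.4692, -0.1491, 0.0881]
orientation: [-0.132, 0.991, 0.0, -0.0]
contact_force: [-0.8, 0.5, 2.3]
opening: 0.0281
grip_force: 29.9
t: 8.25
tcp_pos: [0.4692, -0.1492, 0.0806]
orientation: [-0.132, 0.991, 0.0, -0.0]
contact_force: [-2.6, 1.9, 4.6]
opening: 0.0277
grip_force: 29.9
t 8.25 pos [ 0.4692 -0.1492  0.0806] yaw 105.2 rows [-0.0014  0.0004  0.0006] spin -0.0 F [-2.6  1.9  4.6] open 0.0277 tool z [-0.  0. -1.]
```

```bash
python3 -m jog '[[0,0,0.002,0],[0,0,0.005,0],[0,0,0.007,0],[0,0,0.01,0],[0,0,0.01,0],[0,0,0.01,0],[0,0,0.01,0],[0,0,0.01,0]]'
python3 - <<'E'
from h import *
go(.4695,-.149,.0805,105.2)
c=snap('side'); cv2.imwrite('pics/s4.png',cv2.resize(c['pixels'][180:300,310:450],None,fx=5,fy=5)[...,::-1])
E
```

```text
t: 8.92
tcp_pos: [0.4695, -0.149, 0.0803]
orientation: [-0.133, 0.991, -0.0, 0.001]
contact_force: [-7.2, 3.8, 30.8]
opening: 0.0276
grip_force: 30.0
t 8.92 pos [ 0.4695 -0.149   0.0803] yaw 105.24 rows [-0.0002  0.0002 -0.0012] spin 0.001 F [-7.2  3.8 30.8] open 0.0276 tool z [ 0.001 -0.    -1.   ]
```

View pics/s4.png

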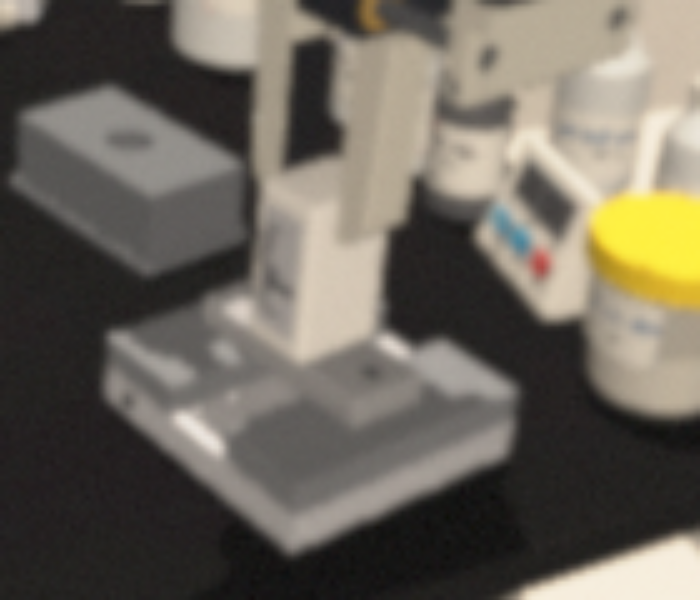

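The base sits flat across the channel (crop: body at about (320,270), base on the block at about (370,385)) with 31 N of press. Holding a bit longer, then releasing.

```bash
python3 -m jog '[[0,0,0,0],[0,0,0,0],[0,0,0,0],[0,0,0,0],[0,0,0,0],[0,0,0,0],[0,0,0,0],[0,0,0,0]]'; python3 -m jog '[[0,0,0,0],[0,0,0,0],[0,0,0,0],[0,0,0,0],[0,0,0,0],[0,0,0,0],[0,0,0,0],[0,0,0,0]]' 80; python3 -m jog '[[0,0,0,0],[0,0,0,0],[0,0,0,0],[0,0,0,0],[0,0,-0.03,0],[0,0,-0.08,0],[0,0,-0.14,0],[0,0,-0.2,0]]'; python3 -m jog '[[0,0,-0.06,0],[0,0,-0.15,0],[0,0,-0.25,0],[0,0,-0.35,0],[0,0,-0.45,0],[0,0,-0.5,0],[0,0,-0.5,0],[0,0,-0.5,0]]'
python3 - <<'E'
from h import *
go(.4695,-.149,.0805,105.2)
c=snap('side'); cv2.imwrite('pics/s5.png',cv2.resize(c['pixels'][180:300,310:450],None,fx=5,fy=5)[...,::-1])
c=snap('top');P=pts(c)
m=(abs(P[...,0]-.469)<.08)&(abs(P[...,1]+.149)<.08)
for lo,hi in((.08,.115),(.037,.048)):
    Q=P[m&(P[...,2]>lo)&(P[...,2]<hi)]
    if len(Q)>5: print(len(Q),cv2.minAreaRect((Q[:,:2]*1000).astype(np.float32)),np.median(Q[:,2]))
E
```

```text
t: 9.63
tcp_pos: [0.4695, -0.1491, 0.0803]
orientation: [-0.133, 0.991, -0.0, 0.001]
contact_force: [-6.8, 4.1, 30.7]
opening: 0.0278
grip_force: 30.0
t: 10.3
tcp_pos: [0.4694, -0.1493, 0.0784]
orientation: [-0.132, 0.991, 0.0, -0.0]
contact_force: [-0.2, 0.1, 0.0]
opening: 0.0764
grip_force: 0.0
t: 10.97
tcp_pos: [0.4693, -0.1492, 0.1197]
orientation: [-0.132, 0.991, 0.0, 0.0]
contact_force: [0.4, 0.2, -0.8]
opening: 0.08
grip_force: 0.0
t: 11.63
tcp_pos: [0.4694, -0.1493, 0.2189]
orientation: [-0.132, 0.991, -0.0, 0.001]
contact_force: [0.3, -0.3, -1.0]
opening: 0.0801
grip_force: 0.0
t 11.63 pos [ 0.4694 -0.1493  0.2189] yaw 105.19 rows [-2.00e-04  1.60e-03  6.92e-01] spin -0.0 F [ 0.3 -0.3 -1. ] open 0.0801 tool z [ 0.001 -0.    -1.   ]
103 ((458.14141845703125, -151.48199462890625), (16.599166870117188, 25.55406379699707), 16.789979934692383) 0.10015580862124607
222 ((467.8426513671875, -148.88519287109375), (32.37418746948242, 78.96920013427734), 14.623750686645508) 0.040753488136607674
```

View pics/s5.png

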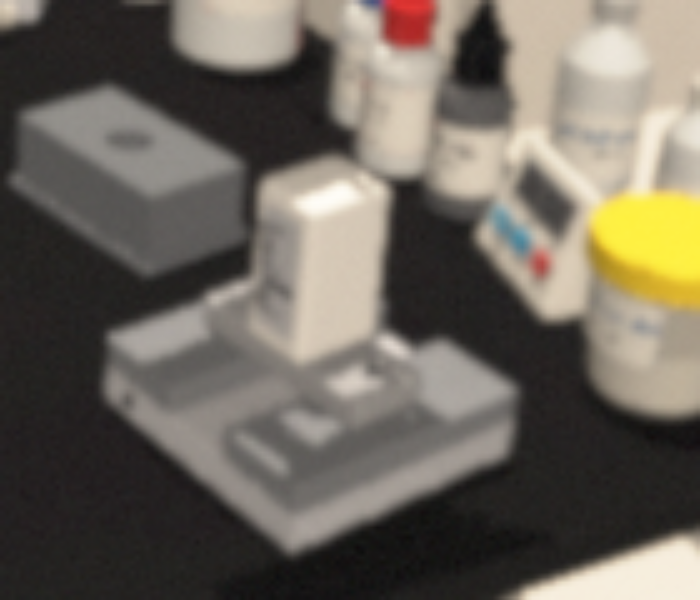

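The gauge stands flat on the block after release (base centre (0.468, -0.149), top at about 41 mm), with its body at about (320,260) in the crop. The robot is clear.

```bash
python3 -c "
from bench import r
print(r.hand_in())"
```

```text
the job is handed in; nothing more can be done
None
```

The job is handed in: the gauge was pressed flat across the middle of the single wide channel at about 31 N, held for over 0.6 s, then released, and the last views show it standing flat with the arm clear; no verdict came back.

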